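# Turn the stud carousel, take the quarter-turn stud and lock it in the fixture rail

### The job

Turn the carousel by its knob until the flat-winged clamp stud stands squarely in the middle of the wire guard's open front, and lift it out. Drop its T-head lengthwise into the open stretch of the rail's slot, slide it all the way home into the fork of the motor bracket's foot so that its flange lies on the foot, then give it a quarter turn so it locks crosswise, and let go. Leave the other studs in their holders and do not knock the other things about.

Things in the scene. Friction and masses are not known exactly. Their poses are not given: they have to be found in the camera images.
- stand: Fixed stand of the carousel: round grey foot plate, 256 mm across. Origin at the table on the carousel's vertical axis; its -x side is the front. A flat steel wire guard (93 to 98 mm above the table, bars 4 to 5 mm thick 34 mm apart, pillars to 102 mm) lies over x > -43 mm, |y| < 138 mm of this frame; the front, x < -43 mm, is open from above.
- front (a point): Point in the middle of the stand's open front, at (-85, 0) mm in the stand's frame, 24 mm above the table: where the winged stud's origin is when it is presented squarely (within 10 degrees of turn is good).
- carousel: Blue painted disc 240 mm across that turns either way, without stops, about the vertical axis through its origin (10 mm above the table); light friction, about 0.06 N m, stays where left. Four holders, each of four square posts 30 mm tall, stand 85 mm from the axis on its -x, -y, +x and +y; studs hang in them by their flanges.
- knob (a point): Centre of the carousel's square black knob, on the axis above the guard: 34 x 34 mm, faces parallel to the carousel's x and y, from 110 to 140 mm above the table. Turning it turns the disc with it.
- wing_stud: The stud to use, steel, 63 mm tall, about 0.12 kg. Origin at the centre of its lowest face, z up. T-head 26 (x) by 12 (y) by 8 mm tall; neck 8 mm thick up to 28 mm; round flange 30 mm across, 28 to 33 mm; wing above. Hangs upright in one of the holders, x along the radius, origin 24 mm above the table; must rise 30 mm to clear the posts.
- wing (a point): Centre of the stud's flat wing grip: 30 mm long (stud x, parallel to the T-head), 12 mm thick (stud y), from 33 to 63 mm above the stud's origin; this point is 48 mm above it.
- rail: Fixed aluminium rail 230 mm long (x -110 to 120), 60 wide, 35 high, T-slot along its x. Origin at the table under the home point. Slot mouth 17 mm wide, lips 27 to 35 mm up, floor 5 mm up. Under the lips the channel is 19 mm wide up to x = -17 (head cannot turn); from there to x = 17 it is 34 mm wide so the head can turn. A plate at x = 78 to 84, up to 115 mm, carries a motor.
- slot_entry (a point): Top of the slot's mouth (35 mm up) at the middle of its open stretch, rail x = -60 mm; that stretch takes the head, lengthwise (stud x along rail x), with stud axis at rail x from -95 to -36 mm. Slide from here towards rail +x.
- home (a point): Stud axis when home: rail x = 0, at the top of the bracket's steel foot (40 mm up). The foot is 5 mm thick, starts at rail x = -22 mm; its fork, 12 mm wide, opens to -x and ends at x = 4 mm, stopping the neck. Slide in with stud origin 13 to 18 mm above the table (flange over the foot, head under the lips). Locked: flange on foot, origin 12 mm up, stud x across the slot, either way round.
- round_stud: Other stud, with a round knob 28 mm across; same flange height, plain round shank. Leave it in its holder. Origin at the centre of its lowest face.
- hex_stud: Other stud, with a low hexagonal head 24 mm across; leave it in its holder. Origin at the centre of its lowest face.
- pin_stud: Other stud, with a thin round pin 12 mm thick on top; leave it in its holder. Origin at the centre of its lowest face.
- screwdriver: Bystander: a screwdriver lying on the bench; origin under its middle.
- jar: Bystander: a white jar, 56 mm across, 70 mm tall; origin at the centre of its underside.
- bottle: Bystander: a green bottle, 60 mm across, 140 mm tall; origin at the centre of its underside.
- wrench: Bystander: a wrench lying on the bench; origin under its middle.

How it is judged:
On the way, in this order (a step that is already met when the one before it is completed fails the run):
1. the winged stud, still hanging in its holder, is presented squarely in the open front (within about 20 mm sideways) and at rest (x of wing_stud in the frame of stand below -0.07 m and y of wing_stud in the frame of stand between -0.02 and 0.02 m and height (world z) of wing_stud below 0.03 m and linear speed of wing_stud below 0.02 m/s), for 0.2 s.
2. its head is in the slot, lengthwise, on the open stretch (x of wing_stud in the frame of rail between -0.1 and -0.03 m and y of wing_stud in the frame of rail between -0.006 and 0.006 m and z of wing_stud in the frame of rail below 0.02 m and angle between the x axis of wing_stud and the x axis of rail, either way round below 0.35 rad), for 0.1 s.
3. it is slid fully home into the fork, still lengthwise (x of wing_stud in the frame of rail between -0.005 and 0.005 m and y of wing_stud in the frame of rail between -0.005 and 0.005 m and z of wing_stud in the frame of rail below 0.02 m and angle between the x axis of wing_stud and the x axis of rail, either way round below 0.4 rad), for 0.1 s.
At the end, for the whole second after the job is handed in: The winged stud stands upright (within 7 degrees), released and at rest, within 6 mm of fully home along the slot and 5 mm across it, its flange down on the bracket's foot (within 2.5 mm), its T-head turned crosswise to the slot within 17 degrees; the other three studs hang in the carousel (x of wing_stud in the frame of rail between -0.006 and 0.006 m and y of wing_stud in the frame of rail between -0.005 and 0.005 m and z of wing_stud in the frame of rail between 0.009 and 0.0145 m and angle between the x axis of wing_stud and the y axis of rail, either way round below 0.3 rad and angle between wing_stud's own z axis and vertical below 0.12 rad and linear speed of wing_stud below 0.01 m/s and contact force between the fingers and wing_stud below 0.1 N and z of round_stud in the frame of carousel between 0.006 and 0.022 m and z of hex_stud in the frame of carousel between 0.006 and 0.022 m and z of pin_stud in the frame of carousel between 0.006 and 0.022 m); the robot touches nothing.
It fails at once if another stud is pulled out of its holder (z of any of round_stud, hex_stud, pin_stud in the frame of carousel above 0.034 m).
It fails at once if a bystander is knocked about (moved more than 40 mm) (distance of any of screwdriver, jar, bottle, wrench from where it was at the start of the episode above 0.04 m).
It also fails if it takes over 72 s, if anything falls off the work surface, if the arm or the gripper's body presses on something with over 40 N, if the wrist force passes 120 N, or if a joint passes its speed limit or range.

### The arm

A 7-joint arm with a two-finger parallel gripper is mounted at the origin on the work surface. World frame = base frame: x ahead of the robot, y to its left, z up, the work surface at z = 0. Lengths are in m, angles in rad, forces in N, time in s.
With the tool pointing down it reaches from about 0.425 to 0.925 m from the base axis. Payload 6.8 kg.
Tool frame: the origin (TCP) lies between the finger pads; the fingertips stand 14 mm ahead of it and the grasp point (between the pads) lies 5 mm behind it; z points along the fingers, y is the line along which they close (so a half turn about z gives the same grasp; the last joint's range is limited). The gripper opens to 85 mm and grips with 20 to 120 N. Pads are 22 mm wide; open, the fingers measure 114 mm over their backs; the gripper's body (76 mm by 85 mm) begins 54 mm behind the grasp point. The pads swing forward as they close: fully open they stand 13 mm farther back than shut.
Start: joints at [-0.108, 0.477, 0.022, 1.555, -0.011, 1.109, -0.083], TCP at [0.675, 0, 0.245] pointing down, gripper open.
Joint ranges: [-2.96, 2.96], [-0.34, 2.1], [-1.41, 1.46], [0.24, 2.44], [-1.37, 4.51], [0.17, 1.92], [-2.96, 2.96]. Speed limits (rad/s): [2.39, 2.39, 3.14, 3.14, 3.14, 3.14, 3.14].

### API

Orientations are given as a rotation vector (axis times angle).
In Python, from bench import r, eyes, ticket gives the robot as it stands. The module is installed in compiled form; this text tells all that it offers.
- The arm moves only by the tool arm_command, never from a script. Its argument "plan" is text: rows parted by semicolons, each of 4 numbers parted by spaces: the shift along the tool's x, y, z in m, then the turn about the tool's z in degrees. In form: tx ty tz yaw; .... A call has 1 to 20 rows; each row shifts and turns the commanded pose from where the row before left it, along the tool's axes as they then stand; what a row does not reach is not made up. A row lasts 1/8 s, in which the tool goes at most 62.5 mm and 10.7 degrees, less where a joint would pass 70% of its speed; a pose out of reach is approached as far as the arm can. A call is refused whole if a number of a shift passes 0.0625 or a number of a turn 10.7, either way. A call with a gripper value outside its range is refused whole. "hand" is the closure, from -1 (fully open) to 1 (shut), set as the call begins (left out, the last holds). The fingers move at their own pace and stop on an object; "grip_force" is the grip in N (left out, the last holds). Time passes only in rows, so rows that do not move let the fingers close. It gives the time, the measured TCP pose, the force, the opening and the grip force at its end, in the units of the state.
- r.get_obs(): the state, without advancing time (a new reading comes with each control period).
- eyes.grab_frame(name): name is "scene" or "side" or "wrist"; returns (picture, depth): 384x512x3 uint8, red, green, blue; 384x512 float32, m along the optical axis (not along the pixel's ray), 0 where there is no reading.
- eyes.calibration(name): a dict with "fov_y" (degrees; the focal length in pixels is half the picture's height over the tangent of half this angle, whatever the lens; pixels are square), "cx", "cy" (the principal point, pixels), "origin" and "attitude" of the camera in the world; the wrist camera has in their place "tool_from_camera" (4x4, takes a point from camera to tool coordinates, whose origin is the TCP and whose axes are the flange's). Camera axes: x right, y up, looking along -z (the intrinsics and any distortion apply to the point x, -y, -z); pixel columns grow to the right and rows downward; lengths in m; the calibration is good to about 2 mm. The wrist camera is an equidistant fisheye: a pixel r from the principal point sees the ray r / f radians off the axis. A picture is of the moment at which its call begins: read the wrist's pose just before it. calibration takes no time and is no camera call.
- ticket.hand_in(): hands the job in; it is judged then, once.
The state is a dict: "clock": time; "joints": joint angles; "qvel": joint speeds; "tau": joint torques, N m; "tcp_pos": TCP position; "orientation": TCP orientation; "contact_force": force on the tool from outside, world axes, zero at the start; "moment": the same for the moment, N m; "grip_width": finger opening in m; "gripper_force": force on a finger pad.
Only numpy, scipy, OpenCV 4.12 (cv2) and the standard library are available. Lean on these libraries where they do the work, as an engineer would, in place of code of your own. Each camera call takes 0.05 s, during which the arm holds its last target. There are 200 camera calls.

## Working session

There is one attempt and no reset: what is moved stays moved. The work goes in short steps, Python scripts to look and compute and a tool call to move; the robot and the scene stay as the last step left them, time stands still between calls to the robot, and variables do not carry over. Pictures are saved under pics/ and viewed, at most 10 in all, crops included, and the job is handed in when it is done.

Besides the shell and the picture viewer there is one more tool, called after "Emit:" as name(argument=value, ...), one argument or row to a line, values as JSON. arm_command: Moves the arm, as the interface text tells. Its arguments: {"type":"object","properties":{"plan":{"type":"string"},"hand":{"type":"number"},"grip_force":{"type":"number"}},"required":["plan"]}

```bash
mkdir -p pics; cat > h.py <<'E'
import numpy as np, cv2
from scipy.spatial.transform import Rotation as R
from bench import r, eyes, ticket
def save(n,name):
    p,d=eyes.grab_frame(n); cv2.imwrite(f'pics/{name}.png',p[:,:,::-1]); np.save(f'pics/{name}.npy',d); return p,d
def cam(n,o=None):
    c=eyes.calibration(n); f=192/np.tan(np.radians(c['fov_y'])/2)
    if n=='wrist':
        T=np.array(c['tool_from_camera']); o=o or r.get_obs()
        W=np.eye(4); W[:3,:3]=R.from_rotvec(o['orientation']).as_matrix(); W[:3,3]=o['tcp_pos']; T=W@T
    else:
        a=np.array(c['attitude']); T=np.eye(4); T[:3,3]=c['origin']
        T[:3,:3]=a if a.shape==(3,3) else (R.from_rotvec(a).as_matrix() if a.size==3 else R.from_quat(a).as_matrix())
    return c,f,T
def ray(n,u,v,o=None):
    c,f,T=cam(n,o); x=(u-c['cx'])/f; y=(v-c['cy'])/f
    if n=='wrist':
        t=np.hypot(x,y); s=np.sin(t)/t if t>1e-9 else 1; d=np.array([x*s,-y*s,-np.cos(t)])
    else: d=np.array([x,-y,-1.])
    return T[:3,3],T[:3,:3]@d,d
def atz(n,u,v,z,o=None):
    p,d,_=ray(n,u,v,o); return p+d*(z-p[2])/d[2]
def atdepth(n,u,v,dep,o=None):
    p,d,l=ray(n,u,v,o); return p+d*dep/(-l[2])
E
python3 - <<'E'
from h import *
for n in('scene','side','wrist'): print({k:(np.round(v,3).tolist() if not isinstance(v,str) else v) for k,v in eyes.calibration(n).items()})
for n in('scene','wrist'): save(n,n+'0')
o=r.get_obs();print(o['tcp_pos'],o['orientation'],R.from_rotvec(o['orientation']).as_matrix().round(3),o['grip_width'])
for n in ('scene','wrist'):
    a=cv2.imread(f'pics/{n}0.png'); cv2.imwrite(f'pics/{n}0b.png',cv2.resize(a,(800,600),interpolation=cv2.INTER_CUBIC))
E
```

```text
{'fov_y': 54.169, 'cx': 251.304, 'cy': 184.959, 'origin': [0.835, -0.443, 1.073], 'attitude': [0.539, 0.156, 0.579]}
{'fov_y': 52.46, 'cx': 254.564, 'cy': 198.516, 'origin': [0.35, -0.785, 0.562], 'attitude': [1.054, -0.108, -0.136]}
{'fov_y': 65.706, 'cx': 258.068, 'cy': 188.885, 'tool_from_camera': [[0.001, 0.964, 0.267, 0.067], [1.0, -0.001, -0.0, -0.001], [0.0, 0.267, -0.964, -0.127], [0.0, 0.0, 0.0, 1.0]]}
[ 6.74493211e-01 -3.06728002e-05  2.44423134e-01] [-2.22070376e+00 -2.22067045e+00  1.97484890e-03] [[ 0.     1.    -0.002]
 [ 1.    -0.    -0.   ]
 [-0.    -0.002 -1.   ]] 0.08495128423315776
```

View pics/scene0b.png

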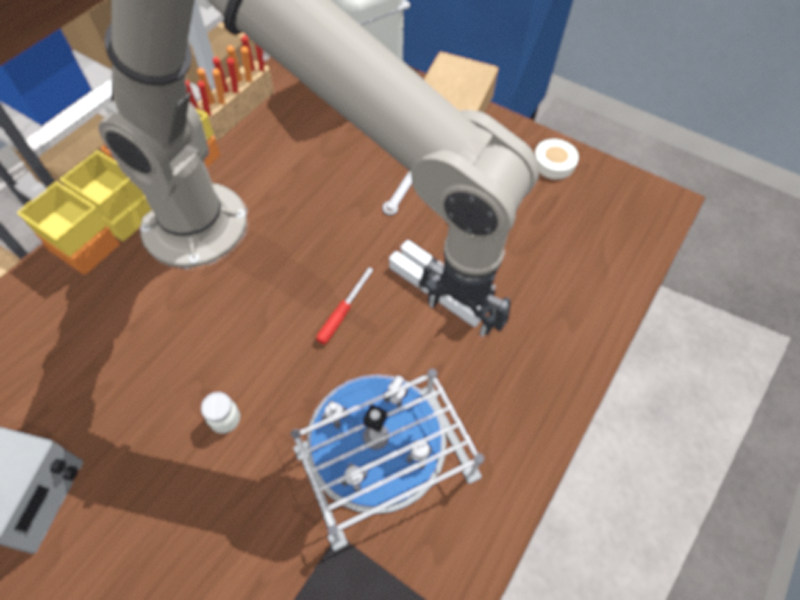

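View pics/wrist0b.png

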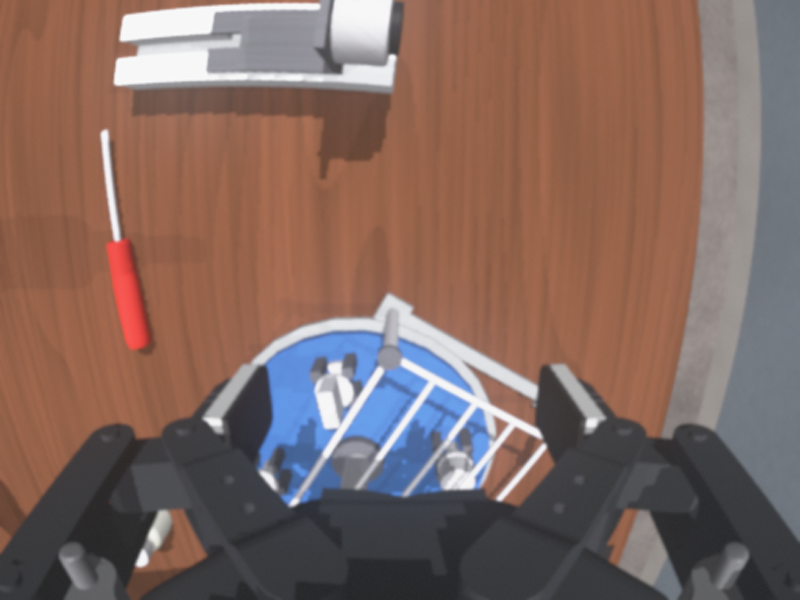

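```bash
python3 - <<'E'
from h import *
a=cv2.imread('pics/scene0.png')[220:360,170:320]; a=cv2.resize(a,(640,597),interpolation=cv2.INTER_CUBIC)
b=cv2.imread('pics/wrist0.png')
cv2.imwrite('pics/c1.png',cv2.resize(a,None,fx=1,fy=1))
cv2.imwrite('pics/c2.png',np.vstack([cv2.resize(b[0:65,60:270],None,fx=3.8,fy=3.8,interpolation=cv2.INTER_CUBIC),cv2.resize(b[185:275,150:360],None,fx=3.8,fy=3.8,interpolation=cv2.INTER_CUBIC)]))
# blue disc in scene
def pts(n,name):
    d=np.load(f'pics/{name}.npy'); c,f,T=cam(n); v,u=np.mgrid[:384,:512]
    x=(u-c['cx'])/f; y=(v-c['cy'])/f
    if n=='wrist':
        t=np.hypot(x,y); k=np.tan(t)/np.maximum(t,1e-9); x,y=x*k,y*k
    P=np.stack([x*d,-y*d,-d],-1)@T[:3,:3].T+T[:3,3]; P[d==0]=np.nan; return P
for n in('scene','wrist'):
    P=pts(n,n+'0'); I=cv2.imread(f'pics/{n}0.png').astype(int)
    m=(I[...,0]>I[...,2]+60)&(P[...,2]<.03)&(P[...,0]>.4)&(P[...,1]<.1)&(P[...,0]<1)
    q=P[m]; print(n,len(q),np.median(q[:,2]),np.nanmin(q,0),np.nanmax(q,0))
    h=cv2.convexHull(q[:,:2].astype(np.float32))[:,0]; print(cv2.minEnclosingCircle(h))
    g=(P[...,2]>.085)&(P[...,2]<.108)&(P[...,1]<0)&(P[...,0]>.5)&(P[...,1]>-.5)&(P[...,0]<1)
    print('guard',g.sum(),cv2.minAreaRect(P[g][:,:2].astype(np.float32)))
E
```

```text
scene 3167 0.022526025700351893 [ 0.51333814 -0.29782477  0.00648617] [ 0.75010887 -0.0622149   0.02967948]
((0.6309688091278076, -0.18111982941627502), 0.11987213045358658)
guard 1345 ((0.6605994701385498, -0.19585680961608887), (0.27463918924331665, 0.20271550118923187), 59.08588409423828)
wrist 7835 0.020919931273755077 [ 0.53435582 -0.24547323  0.01258638] [ 0.75039789 -0.06114558  0.0294304 ]
((0.6422054171562195, -0.1666461080312729), 0.1153450682759285)
guard 2254 ((0.6721336245536804, -0.14114387333393097), (0.16221022605895996, 0.1619827151298523), 56.52560806274414)
```

View pics/c1.png

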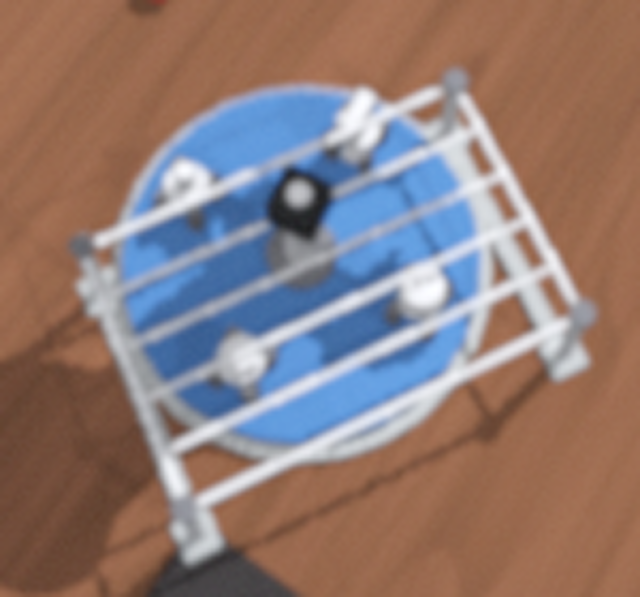

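View pics/c2.png

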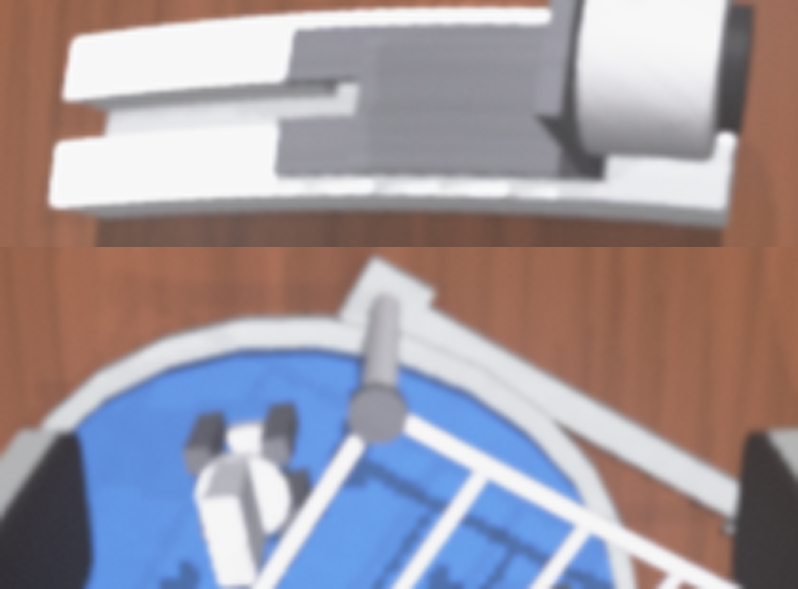

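```bash
python3 - <<'E'
from h import *
s=lambda u,v,z: atz('scene',170+u*150/640,220+v*140/597,z)
for nm,p in dict(pA=(455,78,.102),pB=(82,243,.102),pC=(583,315,.102),pD=(186,508,.102),knob=(301,193,.14),knobc1=(267,210,.14),knobc2=(284,168,.14),knobc3=(331,181,.14),knobc4=(310,236,.125),wing=(366,103,.087),st1=(186,175,.07),st2=(242,355,.065),st3=(425,288,.065)).items(): print(nm,s(*p).round(4))
w=lambda u,v,z: atz('wrist',60+u/3.8,v/3.8,z)
for nm,p in dict(UL=(75,37,.035),US=(68,98,.035),LS=(57,143,.035),LL=(51,207,.035),footU=(292,85,.04),footL=(278,122,.04),footLL=(276,176,.04),footUU=(298,30,.04),forkU=(358,83,.04),forkL=(356,117,.04),LLr=(727,212,.035)).items(): print(nm,w(*p).round(4))
w=lambda u,v,z: atz('wrist',150+u/3.8,185+(v-247)/3.8,z)
for nm,p in dict(pil=(378,413,.102),wingtopA=(222,490,.087),wingtopB=(236,585,.087)).items(): print(nm,w(*p).round(4))
E
```

```text
pA [ 0.6641 -0.0466  0.102 ]
pB [ 0.5314 -0.2696  0.102 ]
pC [ 0.8101 -0.1349  0.102 ]
pD [ 0.677  -0.3566  0.102 ]
knob [ 0.6334 -0.1782  0.14  ]
knobc1 [ 0.6225 -0.1984  0.14  ]
knobc2 [ 0.6158 -0.171   0.14  ]
knobc3 [ 0.6441 -0.1618  0.14  ]
knobc4 [ 0.6501 -0.1931  0.125 ]
wing [ 0.6223 -0.0886  0.087 ]
st1 [ 0.549  -0.1904  0.07  ]
st2 [ 0.6463 -0.2629  0.065 ]
st3 [ 0.7178 -0.1643  0.065 ]
UL [0.4435 0.2132 0.035 ]
US [0.4425 0.1905 0.035 ]
LS [0.4388 0.1748 0.035 ]
LL [0.4372 0.152  0.035 ]
footU [0.5314 0.1775 0.04  ]
footL [0.5271 0.1657 0.04  ]
footLL [0.5269 0.1478 0.04  ]
footUU [0.5325 0.1963 0.04  ]
forkU [0.5536 0.175  0.04  ]
forkL [0.5533 0.1638 0.04  ]
LLr [0.6658 0.1277 0.035 ]
pil [ 0.6651 -0.0481  0.102 ]
wingtopA [ 0.62   -0.0789  0.087 ]
wingtopB [ 0.622  -0.1108  0.087 ]
```

Emit:
arm_command(
  plan="-0.03 -0.007 0.005; ",
  hand=-0.3,
)

```text
invalid input at $.plan[0]: expected 4 numbers
```

Emit:
arm_command(
  plan="-0.03 -0.007 0.008 0;-0.03 -0.007 0.008 0;-0.03 -0.007 0.008 0;-0.03 -0.007 0.008 0;-0.03 -0.007 0.008 0;-0.029 -0.0075 0.005 0;0 0 0 -7.5;0 0 0 0;0 0 0 0",
  hand=-0.5,
)

```text
clock: 1.23
tcp_pos: [0.6326, -0.1783, 0.2001]
orientation: [-2.073, -2.36, -0.0]
contact_force: [-0.5, -0.1, 0.1]
grip_width: 0.0637
gripper_force: 0.0
```

Emit:
arm_command(
  plan="0 0 0.025 0;0 0 0.025 0;0 0 0.016 0;0 0 0.009 0;0 0 0 0",
)

```text
clock: 1.85
tcp_pos: [0.6325, -0.1788, 0.125]
orientation: [-2.071, -2.361, 0.0]
contact_force: [-0.4, -0.5, 0.4]
grip_width: 0.0638
gripper_force: 0.0
```

Emit:
arm_command(
  plan="0 0 0 0;0 0 0 0;0 0 0 0;0 0 0 0;0 0 0 0;0 0 0 0",
  hand=1,
  grip_force=30,
)

```text
clock: 2.6
tcp_pos: [0.6326, -0.1792, 0.1264]
orientation: [2.071, 2.361, 0.0]
contact_force: [-3.2, 0.6, 6.1]
grip_width: 0.0337
gripper_force: 32.9
```

Emit:
arm_command(
  plan="0 0 0 -4;0 0 0 -8;0 0 0 -8;0 0 0 -8;0 0 0 -8;0 0 0 -8;0 0 0 -5;0 0 0 -3;0 0 0 0;0 0 0 0",
)

```text
clock: 3.85
tcp_pos: [0.6313, -0.18, 0.1263]
orientation: [-0.828, -3.029, 0.002]
contact_force: [-8.0, -0.7, 9.0]
grip_width: 0.0332
gripper_force: 32.7
```

Emit:
arm_command(
  plan="0 0 0 0;0 0 0 0;0 0 0 0",
  hand=-0.5,
)

```text
clock: 4.22
tcp_pos: [0.6327, -0.1788, 0.1252]
orientation: [0.826, 3.031, 0.0]
contact_force: [-0.3, -0.0, -0.1]
grip_width: 0.0639
gripper_force: 0.0
```

Emit:
arm_command(
  plan="0 0 -0.02 0;0 0 -0.025 0;0 0 -0.025 0;0 0 0 0",
)

```text
clock: 4.72
tcp_pos: [0.6344, -0.1792, 0.1991]
orientation: [0.825, 3.025, 0.001]
contact_force: [0.5, -0.6, -0.7]
grip_width: 0.064
gripper_force: 0.0
```

```bash
python3 - <<'E'
from h import *
save('scene','s1')
a=cv2.imread('pics/s1.png')[190:340,160:330]; cv2.imwrite('pics/s1b.png',cv2.resize(a,(680,600),interpolation=cv2.INTER_CUBIC))
print(r.get_obs()['tcp_pos'])
E
```

```text
[ 0.63344499 -0.17909672  0.19729263]
```

View pics/s1b.png

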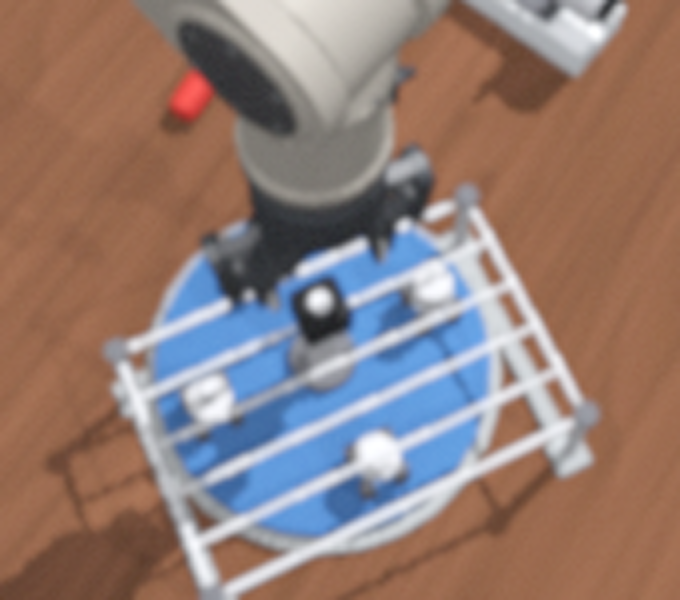

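```bash
python3 - <<'E'
from h import *
o=r.get_obs(); import pickle; save('wrist','w1'); pickle.dump(o,open('pics/w1.o','wb'))
a=cv2.imread('pics/w1.png')[40:300,80:430]; cv2.imwrite('pics/w1b.png',cv2.resize(a,(800,594),interpolation=cv2.INTER_CUBIC))
E
```

```text
(no output)
```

View pics/w1b.png

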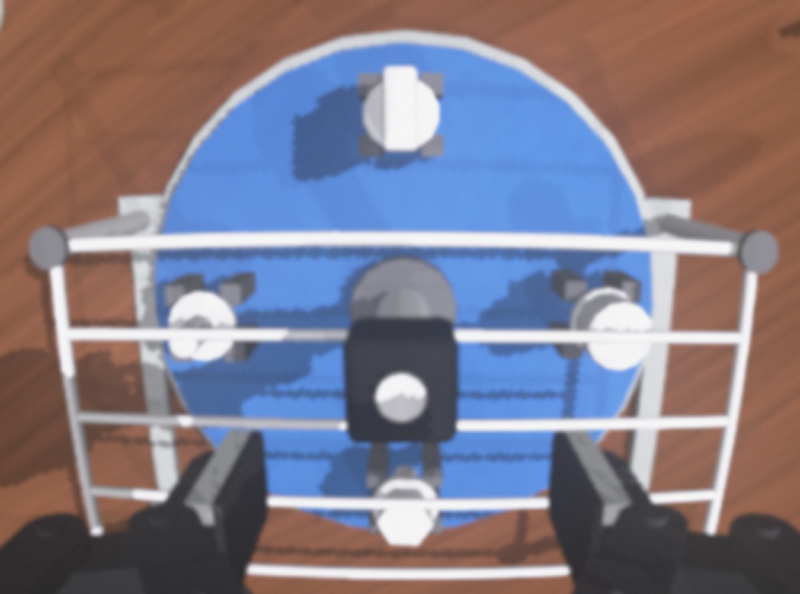

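```bash
python3 - <<'E'
from h import *
import pickle; o=pickle.load(open('pics/w1.o','rb')); M=R.from_rotvec(o['orientation']).as_matrix()
w=lambda u,v,z: atz('wrist',80+u*350/800,40+v*260/594,z,o)
for p in [(401,67),(401,151),(384,109),(417,109),(401,109)]:
    q=w(*p,.087); print(q.round(4),(M.T@(q-o['tcp_pos'])).round(4))
for p in [(48,249),(760,251)]:q=w(*p,.102); print(q.round(4),(M.T@(q-o['tcp_pos'])).round(4))
E
```

```text
[ 0.5466 -0.1309  0.087 ] [ 0.0996 -0.0027  0.11  ]
[ 0.5721 -0.1459  0.087 ] [ 0.0701 -0.0026  0.1101]
[ 0.5564 -0.1435  0.087 ] [ 0.0848 -0.0085  0.11  ]
[ 0.5622 -0.1337  0.087 ] [0.0848 0.0028 0.11  ]
[ 0.5594 -0.1384  0.087 ] [ 0.0848 -0.0026  0.11  ]
[ 0.5323 -0.2712  0.102 ] [ 0.0407 -0.1308  0.095 ]
[ 0.6638 -0.0492  0.102 ] [0.0401 0.1272 0.0953]
```

Emit:
arm_command(
  plan="0.028 -0.0026 0 0;0.03 0 0 0;0.0268 0 0.01 0;0 0 0.03 0;0 0 0.03 0;0 0 0.025 0;0 0 0.015 0;0 0 0 0;0 0 0 0",
  hand=0,
)

```text
clock: 5.95
tcp_pos: [0.5587, -0.1383, 0.086]
orientation: [0.826, 3.03, 0.0]
contact_force: [-0.1, -0.2, -0.5]
grip_width: 0.0423
gripper_force: 0.0
```

Emit:
arm_command(
  plan="0 0 0.008 0;0 0 0.0045 0;0 0 0 0",
)

```text
clock: 6.32
tcp_pos: [0.5578, -0.1381, 0.0725]
orientation: [-0.826, -3.03, 0.0]
contact_force: [-0.6, 0.1, -0.2]
grip_width: 0.0429
gripper_force: 0.0
```

Emit:
arm_command(
  plan="0 0 0 0;0 0 0 0;0 0 0 0;0 0 0 0;0 0 0 0;0 0 0 0",
  hand=1,
  grip_force=50,
)

```text
clock: 7.08
tcp_pos: [0.5583, -0.1382, 0.073]
orientation: [0.826, 3.031, -0.0]
contact_force: [-0.9, -0.1, 4.3]
grip_width: 0.0115
gripper_force: 50.2
```

Emit:
arm_command(
  plan="0 0 -0.01 0;0 0 -0.02 0;0 0 -0.03 0;0 0 -0.03 0;0 0 -0.03 0;0 0 -0.03 0;0.0127 0.0278 0 0;0.0127 0.0278 0 0;0.0127 0.0278 0 0;0.0127 0.0278 0 0;0.0127 0.0278 0 0;0.0127 0.0278 0 0;0.0127 0.0278 0 0;0.0127 0.0278 0 0;0.0127 0.0278 0 0;0.0127 0.0278 0 0;0 0 0 -8;0 0 0 -8;0 0 0 -8.6;0 0 0 0",
)

```text
clock: 9.57
tcp_pos: [0.5896, 0.1656, 0.2228]
orientation: [-0.164, -3.137, -0.0]
contact_force: [-0.2, 0.1, -1.1]
grip_width: 0.0113
gripper_force: 49.5
```

Emit:
arm_command(
  plan="0 0 0 0;0 0 0 0;0 0 0 0",
)

```text
clock: 9.95
tcp_pos: [0.5897, 0.1658, 0.2228]
orientation: [0.163, 3.137, -0.0]
contact_force: [0.3, 0.4, -1.3]
grip_width: 0.011
gripper_force: 49.5
```

```bash
python3 - <<'E'
from h import *
o=r.get_obs(); import pickle; save('wrist','w2'); pickle.dump(o,open('pics/w2.o','wb'))
print(o['tcp_pos'],o['orientation'],o['grip_width'],o['joints'])
a=cv2.imread('pics/w2.png'); cv2.imwrite('pics/w2b.png',cv2.resize(a[20:320,60:460],(800,600),interpolation=cv2.INTER_CUBIC))
E
```

```text
[0.58974635 0.16582048 0.22283128] [ 1.62882739e-01  3.13736055e+00 -1.34104917e-04] 0.01103228698599545 [-0.05455204  0.43086446 -0.42486217  1.71116572  0.20073985  1.0427261
  0.92031537]
```

View pics/w2b.png

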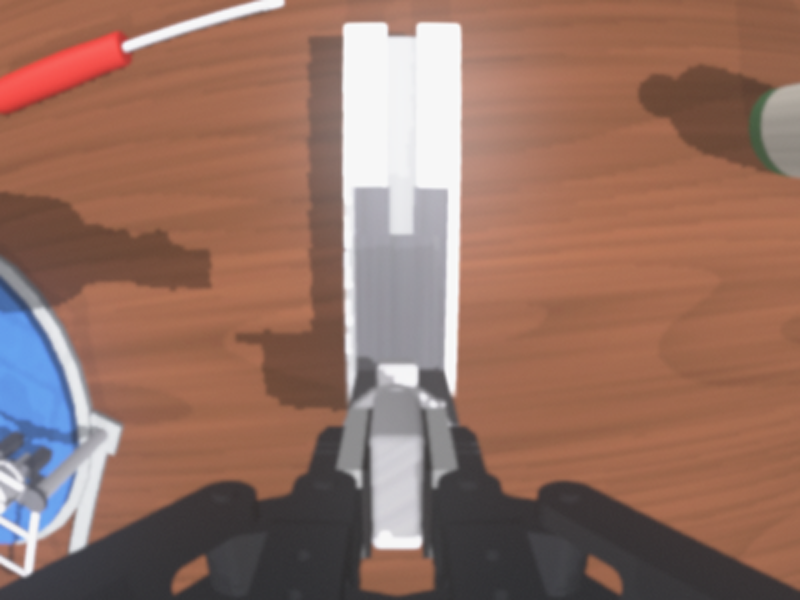

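```bash
python3 - <<'E'
from h import *
import pickle; o=pickle.load(open('pics/w2.o','rb')); M=R.from_rotvec(o['orientation']).as_matrix()
w=lambda u,v,z: atz('wrist',60+u/2,20+v/2,z,o)
for p in [(344,25,.035),(387,25,.035),(417,25,.035),(461,25,.035),(344,180,.035),(461,180,.035),(355,188,.04),(448,188,.04),(389,188,.04),(414,188,.04),(389,234,.04),(414,234,.04),(348,360,.035),(458,360,.035)]:
    q=w(*p); print(p,q.round(4),(M.T@(q-o['tcp_pos'])).round(4))
E
```

```text
(344, 25, 0.035) [0.4365 0.1539 0.035 ] [ 0.1512 -0.0277  0.1878]
(387, 25, 0.035) [0.4392 0.1763 0.035 ] [ 0.1508 -0.0052  0.1878]
(417, 25, 0.035) [0.4408 0.1919 0.035 ] [0.1509 0.0105 0.1878]
(461, 25, 0.035) [0.4426 0.215  0.035 ] [0.1515 0.0337 0.1878]
(344, 180, 0.035) [0.5202 0.1452 0.035 ] [ 0.067  -0.0277  0.1878]
(461, 180, 0.035) [0.5264 0.2063 0.035 ] [0.0672 0.0338 0.1878]
(355, 188, 0.04) [0.5251 0.1508 0.04  ] [ 0.0628 -0.0216  0.1828]
(448, 188, 0.04) [0.53   0.1987 0.04  ] [0.0629 0.0265 0.1828]
(389, 188, 0.04) [0.527  0.1683 0.04  ] [ 0.0627 -0.004   0.1828]
(414, 188, 0.04) [0.5283 0.1811 0.04  ] [0.0627 0.0089 0.1828]
(389, 234, 0.04) [0.551  0.1658 0.04  ] [ 0.0386 -0.004   0.1828]
(414, 234, 0.04) [0.5523 0.1788 0.04  ] [0.0386 0.009  0.1828]
(348, 360, 0.035) [0.6186 0.1356 0.035 ] [-0.0318 -0.0271  0.1878]
(458, 360, 0.035) [0.6249 0.1966 0.035 ] [-0.0317  0.0343  0.1878]
```

Emit:
arm_command(
  plan="0.0255 0.0029 0 0;0.0255 0 0 0;0.0255 0 0 0;0.026 0 0 0;0 0 0.03 0;0 0 0.03 0;0 0 0.03 0;0 0 0.025 0;0 0 0.016 0;0 0 0 0;0 0 0 0;0 0 0 0",
)

```text
clock: 11.5
tcp_pos: [0.4888, 0.1796, 0.0928]
orientation: [0.162, 3.136, 0.001]
contact_force: [-0.7, -0.5, -1.5]
grip_width: 0.0115
gripper_force: 49.5
```

```bash
python3 - <<'E'
from h import *
import pickle; o0=pickle.load(open('pics/w2.o','rb')); M=R.from_rotvec(o0['orientation']).as_matrix()
o=r.get_obs(); print((M.T@(o['tcp_pos']-o0['tcp_pos'])).round(4),o['tcp_pos'],o['orientation'],o['grip_width'])
save('wrist','w3'); save('side','side3')
a=cv2.imread('pics/w3.png');b=cv2.imread('pics/side3.png'); cv2.imwrite('pics/w3b.png',np.hstack([cv2.resize(a[150:350,180:340],(480,600),interpolation=cv2.INTER_CUBIC),cv2.resize(b[50:200,180:260],(320,600),interpolation=cv2.INTER_CUBIC)]))
E
```

```text
[0.1018 0.0032 0.13  ] [0.48884628 0.17957329 0.09280253] [1.61778066e-01 3.13564768e+00 1.21830705e-03] 0.011531365060772644
```

View pics/w3b.png

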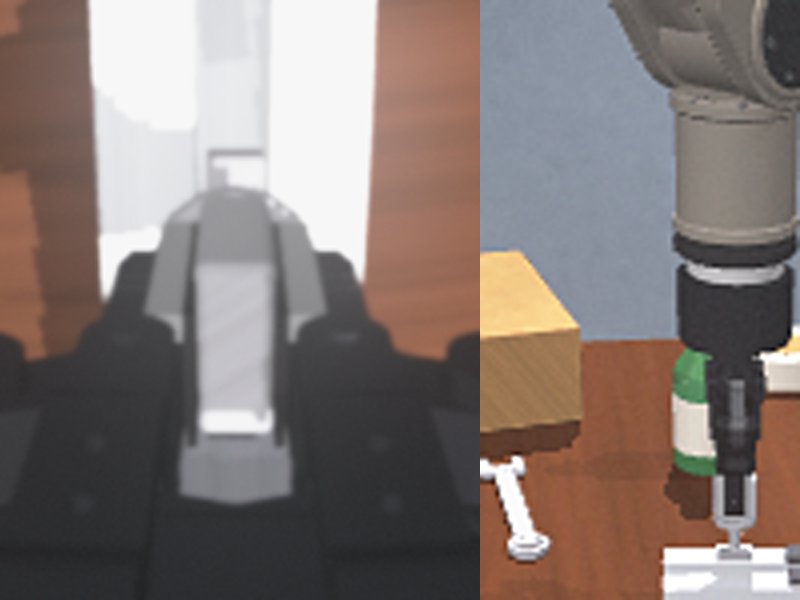

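Emit:
arm_command(
  plan="0 -0.001 0.005 0;0 0 0.005 0;0 0 0.005 0;0 0 0.005 0;0 0 0.005 0;0 0 0.003 0;0 0 0 0;0 0 0 0",
)

```text
clock: 12.6
tcp_pos: [0.4882, 0.1783, 0.0639]
orientation: [0.162, 3.137, 0.0]
contact_force: [0.1, -0.1, -1.7]
grip_width: 0.0111
gripper_force: 49.5
```

Emit:
arm_command(
  plan="-0.01 0 0 0;-0.01 0 0 0;-0.01 0 0 0;-0.01 0 0 0;-0.008 0 0 0;-0.006 0 0 0;0 0 0 0;0 0 0 0",
)

```text
clock: 13.6
tcp_pos: [0.5414, 0.1728, 0.0637]
orientation: [-0.161, -3.137, 0.0]
contact_force: [1.0, -0.2, -0.6]
grip_width: 0.0112
gripper_force: 49.5
```

Emit:
arm_command(
  plan="-0.002 0 0 0;-0.002 0 0 0;-0.001 0 0 0;0 0 0 0;0 0 0 0",
)

```text
clock: 14.22
tcp_pos: [0.5467, 0.1722, 0.0638]
orientation: [-0.162, -3.137, 0.0]
contact_force: [-0.7, -0.2, -1.1]
grip_width: 0.0111
gripper_force: 49.5
```

Emit:
arm_command(
  plan="-0.001 0 0 0;-0.001 0 0 0;0 0 0 0;0 0 0 0",
)

```text
clock: 14.72
tcp_pos: [0.5482, 0.172, 0.0637]
orientation: [-0.161, -3.137, 0.0]
contact_force: [-3.3, 1.1, -0.7]
grip_width: 0.0111
gripper_force: 49.6
```

Emit:
arm_command(
  plan="-0.001 0 0 0;0 0 0 0;0 0 0 0",
)

```text
clock: 15.1
tcp_pos: [0.5485, 0.172, 0.0636]
orientation: [-0.161, -3.135, 0.001]
contact_force: [-5.6, 1.1, 1.7]
grip_width: 0.0112
gripper_force: 49.9
```

Emit:
arm_command(
  plan="0.001 0 0 5;0 0 0 9;0 0 0 9;0 0 0 9;0 0 0 9;0 0 0 9;0 0 0 9;0 0 0 9;0 0 0 9;0 0 0 8;0 0 0 5;0 0 0 0;0 0 0 0",
)

```text
clock: 16.73
tcp_pos: [0.549, 0.1721, 0.0639]
orientation: [2.331, 2.106, 0.001]
contact_force: [-0.9, 0.1, -1.1]
grip_width: 0.0111
gripper_force: 49.5
```

Emit:
arm_command(
  plan="0 0 0.0015 0;0 0 0.001 0;0 0 0.0008 0;0 0 0 0;0 0 0 0",
)

```text
clock: 17.35
tcp_pos: [0.549, 0.1718, 0.0611]
orientation: [2.333, 2.104, 0.0]
contact_force: [-1.9, -1.0, 4.7]
grip_width: 0.0111
gripper_force: 50.6
```

Flange is on the foot (5 N upward). Release and retreat.

Emit:
arm_command(
  plan="0 0 0 0;0 0 0 0;0 0 0 0;0 0 0 0",
  hand=0,
)

```text
clock: 17.85
tcp_pos: [0.5487, 0.172, 0.0605]
orientation: [2.333, 2.104, 0.0]
contact_force: [-0.3, 0.3, 0.1]
grip_width: 0.0427
gripper_force: 0.0
```

Emit:
arm_command(
  plan="0 0 -0.01 0;0 0 -0.02 0;0 0 -0.03 0;0 0 -0.03 0;0 0 -0.03 0;-0.03 0 -0.02 0;-0.03 0 0 0;0 0 0 0;0 0 0 0;0 0 0 0",
)

```text
clock: 19.1
tcp_pos: [0.5425, 0.1135, 0.2005]
orientation: [-2.331, -2.106, -0.0]
contact_force: [-0.5, -0.4, -0.3]
grip_width: 0.0423
gripper_force: 0.0
```

```bash
python3 - <<'E'
from h import *
o=r.get_obs(); import pickle; save('wrist','w4'); pickle.dump(o,open('pics/w4.o','wb'))
print(o['tcp_pos'],o['orientation'],o['contact_force'])
a=cv2.imread('pics/w4.png'); cv2.imwrite('pics/w4b.png',cv2.resize(a[40:340,60:460],(800,600),interpolation=cv2.INTER_CUBIC))
E
```

```text
[0.54248691 0.11350805 0.20052736] [-2.33079476e+00 -2.10583298e+00 -4.56063969e-04] [-0.51400016 -0.35747055 -0.30076278]
```

View pics/w4b.png

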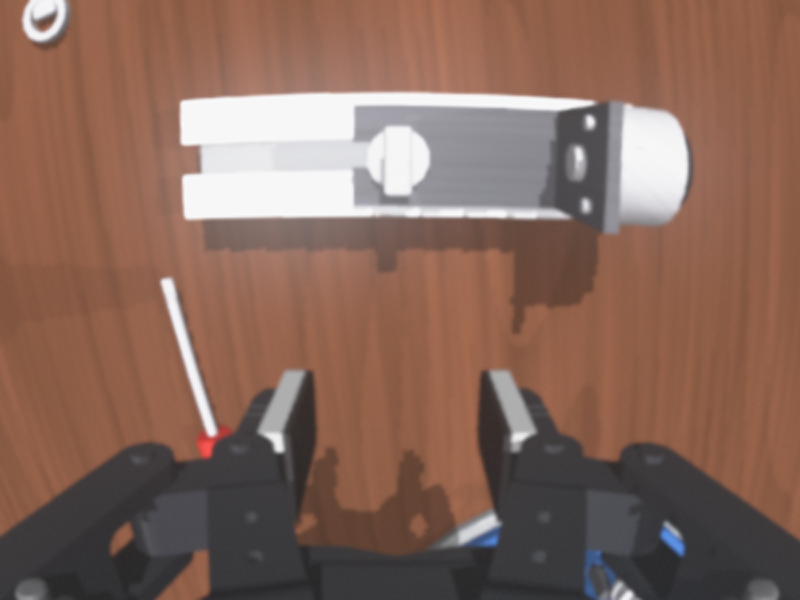

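The picture shows the stud crosswise at (399,158), its flange on the foot at the fork's end and the gripper clear.

```bash
python3 -c "
from h import *
print(ticket.hand_in())"
```

```text
the job is handed in; nothing more can be done
None
```

I handed the job in at about 19 s on the robot's clock: the winged stud is home in the fork with its flange on the foot, turned crosswise and released. The final wrist picture confirms this. I touched no other stud or bystander, and the hand-in returned no verdict.

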